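# Clamp a bearing housing with the one-hand ratchet clamp

## Robot

A 6-joint arm with a two-finger parallel gripper is mounted at the origin on the work surface. World frame = base frame: x ahead of the robot, y to its left, z up, the work surface at z = 0. Lengths are in m, angles in rad, forces in N, time in s.
With the tool pointing down it reaches from about 0.325 to 0.9 m from the base axis. Payload 6.1 kg.
Tool frame: the origin (TCP) lies between the finger pads, 19 mm behind the fingertips; this is the grasp point; y points along the fingers, x is the direction in which the jaws open and shut, and the axes are right-handed (so a half turn about y gives the same grasp; the last joint's range is limited). The gripper opens to 85 mm and grips with 20 to 120 N. Pads are 22 mm wide; open, the fingers measure 114 mm over their backs; the gripper's body (76 mm by 85 mm) begins 54 mm behind the grasp point. The pads swing forward as they close: fully open they stand 13 mm farther back than shut.
Start: joints at [0.984, 0.22, 1.526, -0, 1.395, -0.126], TCP at [0.278, 0.56, 0.25] pointing down, gripper open.
Joint ranges: [-2.98, 2.98], [-0.91, 2.08], [0.09, 2.57], [-1.24, 4.39], [0.2, 2.65], [-2.68, 2.68]. Speed limits (rad/s): [2.57, 2.57, 3.01, 3.14, 3.14, 3.14].

## Interface

Orientations are given as a rotation vector (axis times angle).
In Python, from plant import arm gives the robot as it stands.
- The arm moves only by the tool play_rows, never from a script. Its arguments are lists of equal length, an entry for each row: "travel": the shift along the tool's x, y, z in mm, a list of three; "rotation": the turn, a rotation vector about the tool's x, y, z in rad, a list of three. In form: {"travel": [[dx, dy, dz], ...], "rotation": [[rx, ry, rz], ...]}. A call has exactly 8 rows; each row shifts and turns the commanded pose from where the row before left it, along the tool's axes as they then stand; what a row does not reach is not made up. A row lasts 1/10 s, in which the tool goes at most 50 mm and 8.59 degrees, less where a joint would pass 70% of its speed; a pose out of reach is approached as far as the arm can. A call with a gripper value outside its range is refused whole. "claw" is the opening, from -1 (shut) to 1 (fully open), set as the call begins (left out, the last holds). The fingers move at their own pace and stop on an object; the grip force is fixed at half the most. Time passes only in rows, so rows that do not move let the fingers close, or fill a call up. It gives the time, the measured TCP pose, the force and the opening at its end, in the units of the state.
- arm.get_state(): the state, without advancing time (a new reading comes with each control period).
- arm.grab_frame(name): name is "scene" or "top"; returns (picture, depth): 420x560x3 uint8, blue, green, red; 420x560 float32, m along the optical axis (not along the pixel's ray), 0 where there is no reading.
- arm.camera_params(name): a dict with "fov_y" (degrees; the focal length in pixels is half the picture's height over the tangent of half this angle, whatever the lens; pixels are square), "cx", "cy" (the principal point, pixels), "R" (3x3) and "t" (3): a world point X has camera coordinates R X + t. Camera axes: x right, y down, z forward; pixel columns grow to the right and rows downward; lengths in m; the calibration is good to about 2 mm. A picture is of the moment at which its call begins. camera_params takes no time and is no camera call.
- arm.close_job(): hands the job in, once; it reports no verdict.
The state is a dict: "t": time; "qpos": joint angles; "dq": joint speeds; "effort": joint torques, N m; "eef_pos": TCP position; "eef_rot": TCP orientation; "contact_force": force on the tool from outside, world axes, zero at the start; "moment": the same for the moment, N m; "gripper_width": finger opening in m.
Only numpy, scipy, OpenCV 4.12 (cv2) and the standard library are available. Lean on these libraries where they do the work, as an engineer would, in place of code of your own. Each camera call takes 0.05 s, during which the arm holds its last target. There are 200 camera calls.

## Task

Lift the bearing housing (the arch-shaped casting with a long foot) out of the moulded tray, stand it on its foot in the middle of the bench clamp's bed with a flat bored face close to the fixed jaw, and let it go. Then pump the trigger towards the handle, letting it come back between strokes, until the sprung nose of the sliding jaw presses the housing flush against the fixed jaw and is itself pushed in about half way, and finish while still holding the trigger squeezed like that. Do not crush the housing by driving the nose hard against its stop, move the sliding jaw only by the trigger, and leave the flange, carton, jar and screwdriver alone.

Things in the scene. Friction and masses are not known exactly. Their poses are not given: they have to be found in the camera images.
- tray: Black moulded tray, 140 (x) by 104 (y) by 22 mm high, fixed; origin under its centre. Two like cavities, each 44 (x) by 84 (y) mm, 15 mm deep (floor 7 mm above the bench), centred at its x = -38 and +38 mm. One holds the housing, the other the flange; which is which varies.
- housing: Cast aluminium bearing housing, about 0.35 kg, loose. Foot 40 (x) by 80 (y) by 12 mm; on it a body 40 (x) by 44 (y) mm, sides upright up to 40 mm above the underside, then a half-round arch about x, top at 62 mm. Flat bored faces at x = +-20 mm. Origin: centre of the underside, z up. May stand either way round. Take it from above across the 44 mm, along its y.
- clamp: One-hand ratchet bar clamp bolted to the bench. Origin on the bench under the grip, x along the bar from handle to jaws, z up. Fixed black handle: x -15 to -1, y -16 to 16 mm, top z 138. Ratchet housing under the grip: x -33 to 57, top z 58. Fixed jaw: 60 mm wide, top z 90, its face at x = 90 looks to +x. Sole plate x -65 to 235, 92 wide, 6 high.
- bed (a point): On top of the clamp's bed, in its middle, 34 mm above the bench, at clamp x = 110: where the housing's origin lies when it is flush with the fixed jaw. The bed is two flat rails, clamp x 90 to 205, y -45 to 45 mm, with a 16 mm slot for the bar between.
- grip (a point): Middle of the grip when fully squeezed, clamp x = 0, z = 107 mm. With the TCP here, tool down and fingers closing along clamp x, wide-open fingers (pads over 72 mm apart) straddle handle and resting trigger, and closing squeezes the trigger. Handle and trigger together measure 50 mm at rest (clamp x -15 to 35), 30 mm fully squeezed (-15 to 15).
- trigger: Grey trigger paddle, 12 (x) by 30 (y) mm, z 63 to 135, on the jaw side of the handle. Slides along clamp x: origin at bench height, at clamp x = 29 mm at rest, 9 fully squeezed; a spring of 2 to 4 N returns it. A full stroke without load drags the sliding jaw 14 to 20 mm towards the fixed jaw (pawl on 6 mm teeth); on the way back the jaw stays.
- jaw: Sliding jaw on a toothed bar, 44 mm wide, 18 thick, top z 79. Origin mid-thickness, at bench height; clamp x = 211 mm wide open, 0 to 22 less at the start. A brake of about 4 N holds it; a stronger push of the nose spring slides it back when the trigger is let go. The bar (z 7 to 20) sticks out behind the handle to clamp x = -124 wide open, -186 shut.
- nose (a joint): How far the sprung nose is pushed in, m: 0 free, 0.012 at its stop. Its spring gives 2 N at first touch and 21 N at the stop, 1.6 N per mm; beyond the stop it is rigid.
- nose_tip (a point): Centre of the nose's front, a rubber disc of 24 mm diameter looking to the fixed jaw, 52 mm above the bench (18 above the bed). With the nose free it is 31 mm nearer the fixed jaw than the sliding jaw's origin.
- flange: Bystander in the other cavity: round aluminium flange, 40 mm diameter, with a boss 26 mm in diameter, 40 mm high; origin under its centre.
- carton: Bystander: cardboard carton 70 by 120 by 60 mm; origin under its centre.
- jar: Bystander: jar, 64 mm diameter, 90 mm high; origin under its centre.
- driver: Bystander: screwdriver lying on the bench.
There are look-alikes about, which are no part of the job. What is shaped like the housing but blue or pink is not meant.

How it is judged:
On the way, in this order (a step that is already met when the one before it is completed fails the run):
1. the housing is lifted clear of the tray (height (world z) of housing above 0.04 m), for 0.1 s.
2. the housing stands on the bed between the jaws, let go, not yet touched by the nose (x of housing in the frame of clamp between 0.105 and 0.13 m and y of housing in the frame of clamp between -0.015 and 0.015 m and z of housing in the frame of clamp below 0.038 m and angle between housing's own z axis and vertical below 0.1 rad and contact force between the fingers and housing below 0.1 N and contact force between jaw and housing below 0.5 N), for 0.2 s.
At the end, for the whole second after the job is handed in: The fingers hold the trigger squeezed (over 5 N) and the nose presses the housing with 7 to 35 N; the housing stands on the bed, tilt and turn under 0.1 rad, flush with the fixed jaw within 3 mm, within 16 mm of the bed's middle line, at rest, not touched by the robot (contact force between jaw and housing between 7 and 35 N and contact force between the fingers and trigger above 5 N and contact force between each of the arm, the fingers and housing below 0.5 N and x of housing in the frame of clamp between 0.107 and 0.113 m and y of housing in the frame of clamp between -0.016 and 0.016 m and z of housing in the frame of clamp between 0.031 and 0.038 m and angle between the x axis of housing and the x axis of clamp, either way round below 0.1 rad and angle between housing's own z axis and vertical below 0.1 rad and linear speed of housing below 0.02 m/s); the arm keeps its last pose, push and grip.
It fails at once if the housing is crushed: over 45 N from the sliding jaw (contact force between jaw and housing above 45 N).
It fails at once if the robot pushes the sliding jaw, bar or nose itself (over 3 N) (contact force between any of the arm, the fingers and jaw above 3 N).
It fails at once if a bystander is moved by over 30 mm (distance of any of flange, carton, jar, driver from where it was at the start of the episode above 0.03 m).
It also fails if it takes over 45 s, if anything falls off the work surface, if the arm or the gripper's body presses on something with over 40 N, if the wrist force passes 120 N, or if a joint passes its speed limit or range.

## Working session

There is one attempt and no reset: what is moved stays moved. The work goes in short steps, Python scripts to look and compute and a tool call to move; the robot and the scene stay as the last step left them, time stands still between calls to the robot, and variables do not carry over. Pictures are saved under pics/ and viewed, about 8 in all and at most 12, crops included, and the job is handed in when it is done.

Besides the shell and the picture viewer there is one more tool, called after ">>>" by a JSON object that holds its "name" and its "arguments", one argument or row to a line. play_rows: Moves the arm, as the interface text tells. Its arguments: {"type":"object","properties":{"travel":{"type":"array"},"rotation":{"type":"array"},"claw":{"type":"number"}},"required":["travel","rotation"]}

```bash
mkdir -p pics
cat > h.py <<'E'
import numpy as np,cv2
from plant import arm
def grab(n,tag):
    im,d=arm.grab_frame(n); cv2.imwrite(f'pics/{tag}.png',im); np.save(f'pics/{tag}.npy',d); return im,d
def world(n,d,u,v,z=None):
    p=arm.camera_params(n); f=210/np.tan(np.radians(p['fov_y'])/2); R=np.array(p['R']);t=np.array(p['t'])
    u=np.asarray(u,float);v=np.asarray(v,float)
    ray=np.stack([(u-p['cx'])/f,(v-p['cy'])/f,np.ones_like(u)],-1)
    if z is None: return (ray*np.asarray(d)[...,None]-t)@R
    c=-R.T@t; w=ray@R; s=(z-c[2])/w[...,2]; return c+w*s[...,None]
E
python3 - <<'E'
from h import *
print(arm.get_state())
a,_=grab('scene','s0'); b,_=grab('top','t0')
for n in('scene','top'):
    p=arm.camera_params(n); print(p)
E
```

```text
{'t': 0.0, 'qpos': array([ 9.83918352e-01,  2.21239117e-01,  1.52762050e+00,  4.51269117e-05,
        1.39471521e+00, -1.26116515e-01]), 'dq': array([ 0.00168505, -0.00127525,  0.00073128, -0.00023645, -0.00032189,
        0.00107063]), 'effort': array([-7.26713297e-04, -4.96889627e+01, -3.89403248e+01, -2.50370886e-04,
        1.07115493e-02, -6.93294339e-06]), 'eef_pos': array([0.27757213, 0.55933743, 0.2488862 ]), 'eef_rot': array([-1.39342912, -0.86206979,  0.86505419]), 'contact_force': array([ 0.74027194, -0.38040366,  0.24516435]), 'moment': array([ 0.01196576, -0.01995279,  0.0181849 ]), 'gripper_width': 0.08501333628547242}
{'fov_y': 42.43047213420263, 'cx': 284.1164715956017, 'cy': 212.55258667466248, 'R': array([[ 0.47990136,  0.87711973,  0.01885916],
       [ 0.6249059 , -0.32666083, -0.70907356],
       [-0.61578186,  0.35207057, -0.70488227]]), 't': array([-0.22249259, -0.27845681,  1.51387035])}
{'fov_y': 43.21473083587589, 'cx': 277.92214923885086, 'cy': 215.05499010934847, 'R': array([[ 0.00793623, -0.99946032,  0.031876  ],
       [-0.9966217 , -0.01051151, -0.0814537 ],
       [ 0.0817448 , -0.03112188, -0.99616726]]), 't': array([-0.05977123,  0.55783274,  1.10647729])}
```

View pics/t0.png

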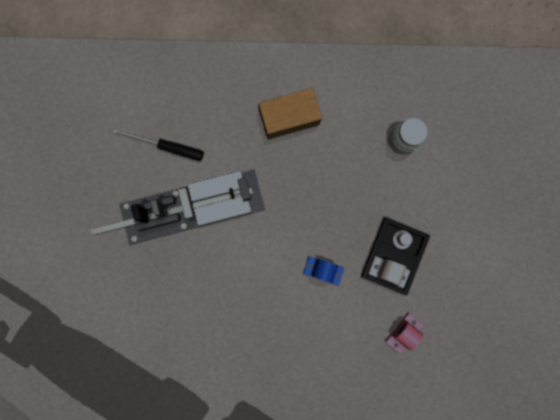

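View pics/s0.png

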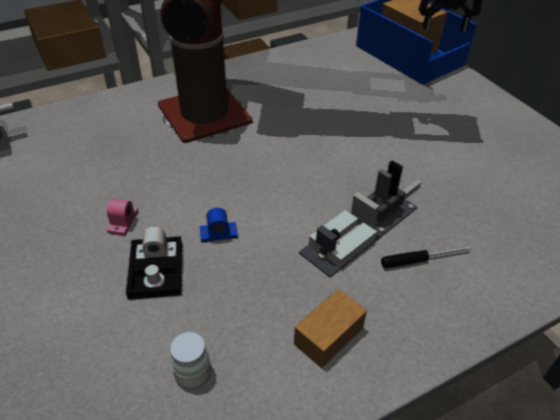

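The top view shows the clamp at (190,208) with its handle on the left. The tray is at (396,256), with the grey housing in its lower cavity (390,271) and the flange above it (403,240). The blue and pink look-alikes stand apart from it. I'll enlarge these for measuring.

Run:
```python
from h import *
im=cv2.imread('pics/t0.png'); im=cv2.convertScaleAbs(im,alpha=1.8)
a=cv2.resize(im[165:245,85:275],None,fx=4.2,fy=4.2,interpolation=cv2.INTER_CUBIC)
b=cv2.resize(im[212:300,355:435],None,fx=3,fy=3,interpolation=cv2.INTER_CUBIC)
o=np.zeros((600,798,3),np.uint8); o[:a.shape[0]]=a; o[336:600,:240]=b
cv2.imwrite('pics/c1.png',o)
# height maps
d=np.load('pics/t0.npy'); v,u=np.mgrid[0:420,0:560]; W=world('top',d,u,v)
np.save('pics/W.npy',W)
print(np.median(W[300:340,200:280,2]))
def rect(m,name):
    P=W[m][:,:2].astype(np.float32); 
    print(name,len(P),P.mean(0),cv2.minAreaRect(P))
box=lambda u0,u1,v0,v1:((u>=u0)&(u<u1)&(v>=v0)&(v<v1))
z=W[...,2]
T=box(355,435,212,300)
rect(T&(z>.012)&(z<.08),'tray')
rect(T&(z>.038)&(z<.08),'tall')
for s,bx in(('clampz',box(115,275,165,245)),):
  for lo,hi in((.003,.012),(.03,.04),(.053,.062),(.07,.084),(.086,.095),(.128,.145)): rect(bx&(z>lo)&(z<hi),(s,lo,hi))
```

```text
0.0006746396002385694
tray 2747 [ 0.46834385 -0.3019125 ] ((0.4731577932834625, -0.30677011609077454), (0.10509847104549408, 0.13996955752372742), 68.34223937988281)
tall 587 [ 0.455159   -0.29515678] ((0.4703182876110077, -0.303709477186203), (0.04346609115600586, 0.10745775699615479), 68.23303985595703)
('clampz', 0.003, 0.012) 2853 [0.57115823 0.13302337] ((0.581831157207489, 0.1252342164516449), (0.17251665890216827, 0.3436647355556488), 0.5326001644134521)
('clampz', 0.03, 0.04) 1851 [0.5894027  0.07714456] ((0.5769363045692444, 0.12838110327720642), (0.0907294824719429, 0.23326461017131805), 14.906698226928711)
('clampz', 0.053, 0.062) 535 [0.5581516  0.17516306] ((0.5739707350730896, 0.12672458589076996), (0.05423521250486374, 0.24453695118427277), 13.22219467163086)
('clampz', 0.07, 0.084) 259 [0.593455   0.06061407] ((0.5787724256515503, 0.11750459671020508), (0.05597184970974922, 0.2255050539970398), 18.343324661254883)
('clampz', 0.086, 0.095) 268 [0.5725956  0.14115517] ((0.5643564462661743, 0.17369601130485535), (0.059883471578359604, 0.09756802022457123), 14.905851364135742)
('clampz', 0.128, 0.145) 228 [0.5553117  0.20458344] ((0.5557518601417542, 0.2036924958229065), (0.03091071918606758, 0.05028766021132469), 15.270424842834473)
```

View pics/c1.png

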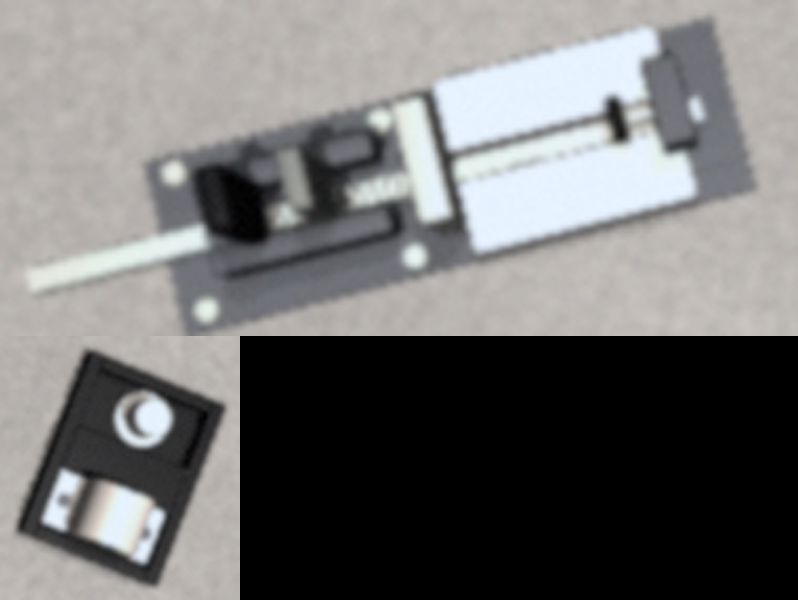

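The enlarged crops agree with the depth rectangles: tray 105x140 mm, grip 50x31 mm at z≈135. Next I'll refine the poses and work out the tool-frame numbers.

```bash
cat >> h.py <<'E'
from scipy.spatial.transform import Rotation as Ro
def toolmove(goal,xdir):
    """print tool-frame shift (mm) and turn about tool y to reach goal with tool x along +-xdir"""
    s=arm.get_state(); M=Ro.from_rotvec(s['eef_rot']).as_matrix()
    y=np.array([0,0,-1.]); best=None
    for sg in(1,-1):
        x=sg*np.array([xdir[0],xdir[1],0]); x/=np.linalg.norm(x); G=np.c_[x,y,np.cross(x,y)]
        r=Ro.from_matrix(M.T@G).as_rotvec()
        print('turn',r.round(4),'shift(now axes)',(M.T@(np.array(goal)-s['eef_pos'])*1e3).round(1),'shift(goal axes)',(G.T@(np.array(goal)-s['eef_pos'])*1e3).round(1))
    print('q6',s['qpos'][5].round(3),'q1',s['qpos'][0].round(3),'tcp',s['eef_pos'].round(4),'F',s['contact_force'].round(1),'w',s['gripper_width'].round(4),'t',s['t'])
E
python3 - <<'E'
from h import *
W=np.load('pics/W.npy'); im=cv2.imread('pics/t0.png').astype(int); z=W[...,2]; v,u=np.mgrid[0:420,0:560]
a0=np.radians(-75); o=np.array([.5532,.2133])
def loc(a,o): 
    ex=np.array([np.cos(a),np.sin(a)]); ey=np.array([-ex[1],ex[0]]); D=W[...,:2]-o; return D@ex,D@ey
def rect(m,n):
    P=W[m][:,:2].astype(np.float32); r=cv2.minAreaRect(P); print(n,len(P),np.median(z[m]).round(4),np.round(r[0],4),np.round(r[1],4),round(r[2],2)); return r
X,Y=loc(a0,o)
rect((X>75)&(X<.1)&(z>.08),'x') if 0 else None
rect((X>.06)&(X<.11)&(abs(Y)<.05)&(z>.085),'fixedjaw top 14?x60')
rect((X>.085)&(X<.22)&(abs(Y)<.06)&(z>.031)&(z<.037)&(im.sum(-1)>330),'bed 115x90 ')
rect((X>.17)&(X<.24)&(abs(Y)<.04)&(z>.072)&(z<.086),'jaw top 18x44')
rect((X>-.03)&(X<.06)&(abs(Y)<.04)&(z>.125),'grip 50x32')
rect((X>-.09)&(X<.26)&(abs(Y)<.07)&(z>.0035),'all')
T=(u>355)&(u<435)&(v>212)&(v<300)&(z>-.005)
h=T&(v>255)
rect(h&(z>.03),'arch 40x44'); rect(h&(z>.045),'arch>45 40x~42')
rect(h&(im.sum(-1)>150)&(z>.012),'alu 40x80')
for q in(((.438,-.293,.2),(.369,.929)),): toolmove(*q)
M=Ro.from_rotvec(arm.get_state()['eef_rot']).as_matrix(); print(M.round(3))
E
```

```text
fixedjaw top 14?x60 245 0.0905 [0.5748 0.1344] [0.0599 0.0163] 14.91
bed 115x90  1367 0.0345 [0.5935 0.0706] [0.0889 0.1127] 15.21
jaw top 18x44 189 0.0798 [0.6068 0.0177] [0.0439 0.0177] 14.81
grip 50x32 242 0.1361 [0.5557 0.2037] [0.0313 0.0502] 15.78
all 6360 0.0326 [0.5751 0.1313] [0.1396 0.3494] 15.15
arch 40x44 489 0.0662 [ 0.4395 -0.1863] [0.0565 0.3332] 0.6
arch>45 40x~42 450 0.0669 [ 0.4617 -0.1695] [0.2967 0.0467] 79.43
alu 40x80 798 0.0564 [ 0.4358 -0.1889] [0.3409 0.0801] 87.9
turn [-0.0003 -0.0827 -0.0017] shift(now axes) [-692.1   50.1 -522.7] shift(goal axes) [-733.    49.  -463.7]
turn [ 2.6000e-03  3.0589e+00 -5.0000e-04] shift(now axes) [-692.1   50.1 -522.7] shift(goal axes) [733.   49.  463.7]Traceback (most recent call last):
  File "<stdin>", line 19, in <module>
  File "h.py", line 20, in toolmove
    print('q6',s['qpos'][5].round(3),'q1',s['qpos'][0].round(3),'tcp',s['eef_pos'].round(4),'F',s['contact_force'].round(1),'w',s['gripper_width'].round(4),'t',s['t'])
                                                                                                                                ^^^^^^^^^^^^^^^^^^^^^^^^
AttributeError: 'float' object has no attribute 'round'
```

>>> {"name": "play_rows", "arguments": {
  "travel": [
    [0,0,0],
    [-41,0,-26],
    [-41,0,-26],
    [-41,0,-26],
    [-41,0,-26],
    [-41,0,-26],
    [-41,0,-26],
    [-41,0,-26]
  ],
  "rotation": [
    [0,-0.083,0],
    [0,0,0],
    [0,0,0],
    [0,0,0],
    [0,0,0],
    [0,0,0],
    [0,0,0],
    [0,0,0]
  ],
  "claw": 1
}}

```text
t: 0.9
eef_pos: [0.3409, 0.2241, 0.2497]
eef_rot: [-1.364, -0.927, 0.927]
contact_force: [1.8, -0.7, 0.1]
gripper_width: 0.0855
```

```bash
sed -i "s/s\['gripper_width'\].round(4)/round(s['gripper_width'],4)/" h.py
python3 - <<'E'
from h import *
W=np.load('pics/W.npy'); im=cv2.imread('pics/t0.png').astype(int); z=W[...,2]; v,u=np.mgrid[0:420,0:560]
h=(u>355)&(u<435)&(v>255)&(v<300)&(z<.1)
for n,m in(('arch',h&(z>.032)),('arch45',h&(z>.045)),('alu',h&(im.sum(-1)>150)&(z>.012)),('footalu',h&(im.sum(-1)>170)&(z>.012)&(z<.03))):
    P=W[m][:,:2].astype(np.float32); r=cv2.minAreaRect(P); print(n,len(P),np.percentile(z[m],[5,50,98]).round(4),np.round(r[0],4),np.round(r[1],4),round(r[2],2))
toolmove((.438,-.293,.2),(.369,.929))
E
```

```text
arch 469 [0.0415 0.0661 0.0733] [ 0.4391 -0.2913] [0.0435 0.0404] 68.43
arch45 437 [0.0535 0.0666 0.0733] [ 0.439  -0.2914] [0.0435 0.0402] 69.03
alu 787 [0.0169 0.0559 0.0724] [ 0.4482 -0.2976] [0.1039 0.0866] 68.17
footalu 348 [0.0154 0.0208 0.0264] [ 0.4483 -0.2973] [0.1033 0.0866] 68.17
turn [ 0.      0.001  -0.0001] shift(now axes) [-445.    49.7 -280.7] shift(goal axes) [-444.7   49.7 -281.2]
turn [-2.0000e-04 -3.1406e+00 -1.0000e-04] shift(now axes) [-445.    49.7 -280.7] shift(goal axes) [444.7  49.7 281.2]
q6 -0.806 q1 0.388 tcp [0.3409 0.2241 0.2497] F [ 1.8 -0.7  0.1] w 0.0855 t 0.9
```

>>> {"name": "play_rows", "arguments": {
  "travel": [
    [-41,3,-26],
    [-41,3,-26],
    [-41,3,-26],
    [-41,3,-26],
    [-41,3,-26],
    [-41,3,-26],
    [-41,3,-26],
    [-41,3,-26]
  ],
  "rotation": [
    [0,0,0],
    [0,0,0],
    [0,0,0],
    [0,0,0],
    [0,0,0],
    [0,0,0],
    [0,0,0],
    [0,0,0]
  ]
}}

```text
t: 1.7
eef_pos: [0.4133, -0.1578, 0.2257]
eef_rot: [-1.365, -0.926, 0.926]
contact_force: [0.8, 0.4, 1.0]
gripper_width: 0.0853
```

Run:
```python
from h import *
toolmove((.4388,-.2918,.042),(.368,.930))
```

```text
turn [ 0.0002 -0.0016  0.0002] shift(now axes) [-115.2  183.7  -73.2] shift(goal axes) [-115.2  183.7  -73. ]
turn [-3.00e-04  3.14e+00  3.00e-04] shift(now axes) [-115.2  183.7  -73.2] shift(goal axes) [115.2 183.7  73. ]
q6 -1.736 q1 -0.543 tcp [ 0.4133 -0.1578  0.2257] F [0.8 0.4 1. ] w 0.0853 t 1.7
```

>>> {"name": "play_rows", "arguments": {
  "travel": [
    [-38,10,-24],
    [-38,20,-24],
    [-39,20,-25],
    [0,30,0],
    [0,20,0],
    [0,10,0],
    [0,0,0],
    [0,0,0]
  ],
  "rotation": [
    [0,0,0],
    [0,0,0],
    [0,0,0],
    [0,0,0],
    [0,0,0],
    [0,0,0],
    [0,0,0],
    [0,0,0]
  ]
}}

```text
t: 2.5
eef_pos: [0.4394, -0.2891, 0.117]
eef_rot: [-1.365, -0.927, 0.927]
contact_force: [0.0, 0.1, 0.7]
gripper_width: 0.0853
```

Run:
```python
from h import *
toolmove((.4388,-.2918,.042),(.368,.930))
a,_=grab('top','t1'); b,_=grab('scene','s1')
f=cv2.convertScaleAbs(a,alpha=1.8)[205:305,340:440]; g=cv2.convertScaleAbs(b,alpha=1.5)[190:310,90:215]
o=np.zeros((400,800,3),np.uint8); o[:,:400]=cv2.resize(f,(400,400),interpolation=2); o[:384,400:]=cv2.resize(g,(400,384),interpolation=2)
cv2.imwrite('pics/c2.png',o)
```

```text
turn [ 0.0009 -0.0005 -0.0003] shift(now axes) [-2.6 75.  -0.4] shift(goal axes) [-2.7 75.  -0.5]
turn [5.0000e-04 3.1411e+00 1.5000e-03] shift(now axes) [-2.6 75.  -0.4] shift(goal axes) [ 2.7 75.   0.5]
q6 -1.926 q1 -0.732 tcp [ 0.4394 -0.2891  0.117 ] F [0.  0.1 0.7] w 0.0853 t 2.5
```

View pics/c2.png

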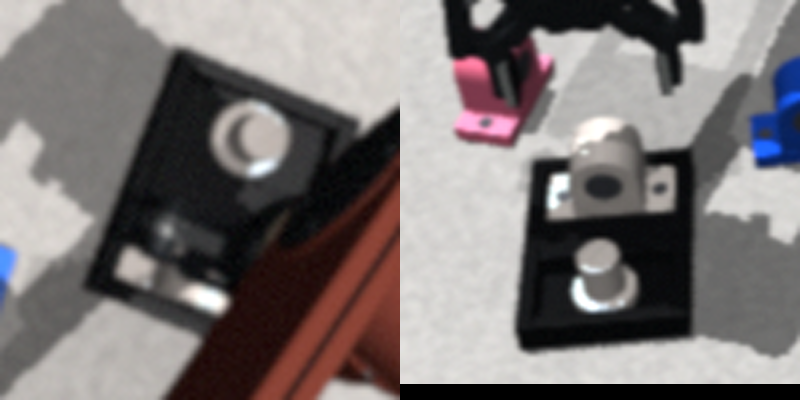

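The fingers are above the arch and clear of the pink decoy. Going down.

>>> {"name": "play_rows", "arguments": {
  "travel": [
    [-3,15,0],
    [0,20,0],
    [0,18,0],
    [0,12,0],
    [0,8,0],
    [0,4,0],
    [0,0,0],
    [0,0,0]
  ],
  "rotation": [
    [0,0,0],
    [0,0,0],
    [0,0,0],
    [0,0,0],
    [0,0,0],
    [0,0,0],
    [0,0,0],
    [0,0,0]
  ]
}}

```text
t: 3.4
eef_pos: [0.4382, -0.2923, 0.0398]
eef_rot: [-1.366, -0.927, 0.927]
contact_force: [0.0, -0.2, 0.1]
gripper_width: 0.0855
```

>>> {"name": "play_rows", "arguments": {
  "travel": [
    [0,0,0],
    [0,0,0],
    [0,0,0],
    [0,0,0],
    [0,0,0],
    [0,0,0],
    [0,0,0],
    [0,0,0]
  ],
  "rotation": [
    [0,0,0],
    [0,0,0],
    [0,0,0],
    [0,0,0],
    [0,0,0],
    [0,0,0],
    [0,0,0],
    [0,0,0]
  ],
  "claw": -1
}}

```text
t: 4.2
eef_pos: [0.4383, -0.2922, 0.0399]
eef_rot: [-1.366, -0.927, 0.926]
contact_force: [0.6, 2.0, 5.9]
gripper_width: 0.0428
```

>>> {"name": "play_rows", "arguments": {
  "travel": [
    [0,-8,0],
    [0,-15,0],
    [0,-20,0],
    [0,-25,0],
    [0,-30,0],
    [0,-30,0],
    [0,-25,0],
    [0,-7,0]
  ],
  "rotation": [
    [0,0,0],
    [0,0,0],
    [0,0,0],
    [0,0,0],
    [0,0,0],
    [0,0,0],
    [0,0,0],
    [0,0,0]
  ]
}}

```text
t: 5.0
eef_pos: [0.4389, -0.2929, 0.2032]
eef_rot: [-1.37, -0.928, 0.926]
contact_force: [-0.2, -0.6, -2.8]
gripper_width: 0.0432
```

Run:
```python
from h import *
ex=np.array([.2622,-.9650]); o=np.array([.5533,.2133]); g=o+.1125*ex; print(g)
toolmove((*g,.200),(.965,.2622))
b,_=grab('scene','s2')
cv2.imwrite('pics/c3.png',cv2.resize(cv2.convertScaleAbs(b,alpha=1.6)[80:310,50:350],(780,598),interpolation=2))
```

```text
[0.5827975 0.1047375]
turn [5.800e-03 9.278e-01 5.000e-04] shift(now axes) [422.7   2.2  12.9] shift(goal axes) [243.1   3.2 346. ]
turn [ 6.0000e-04 -2.2138e+00 -6.9000e-03] shift(now axes) [422.7   2.2  12.9] shift(goal axes) [-243.1    3.2 -346. ]
q6 -1.931 q1 -0.738 tcp [ 0.4389 -0.2929  0.2032] F [-0.2 -0.6 -2.8] w 0.0432 t 5.0
```

View pics/c3.png

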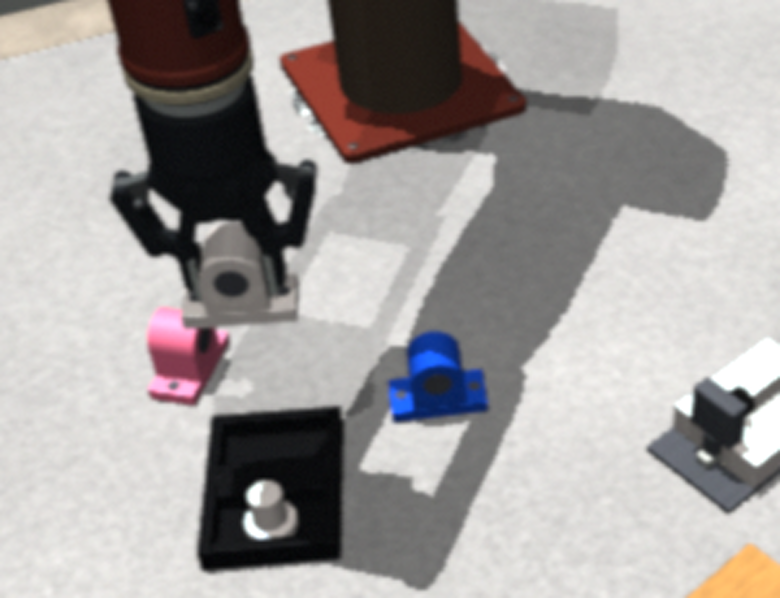

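>>> {"name": "play_rows", "arguments": {
  "travel": [
    [25,0,1],
    [42,0,1],
    [48,0,1],
    [48,0,2],
    [48,0,2],
    [48,0,2],
    [48,0,2],
    [48,0,2]
  ],
  "rotation": [
    [0,0,0],
    [0,0,0],
    [0,0,0],
    [0,0,0],
    [0,0,0],
    [0,0,0],
    [0,0,0],
    [0,0,0]
  ]
}}

```text
t: 5.85
eef_pos: [0.5557, 0.0449, 0.1972]
eef_rot: [-1.363, -0.924, 0.928]
contact_force: [1.7, -0.4, -4.4]
gripper_width: 0.0436
```

>>> {"name": "play_rows", "arguments": {
  "travel": [
    [42,0,0],
    [24,0,0],
    [0,0,0],
    [0,0,0],
    [0,0,0],
    [0,0,0],
    [0,0,0],
    [0,0,0]
  ],
  "rotation": [
    [0,0,0],
    [0,0.1,0],
    [0,0.145,0],
    [0,0.145,0],
    [0,0.145,0],
    [0,0.145,0],
    [0,0.145,0],
    [0,0.103,0]
  ]
}}

```text
t: 6.65
eef_pos: [0.5796, 0.1042, 0.1968]
eef_rot: [-1.561, -0.201, 0.207]
contact_force: [0.8, 0.1, -3.7]
gripper_width: 0.0431
```

Run:
```python
from h import *
ex=np.array([.2622,-.9650]); o=np.array([.5533,.2133]); g=o+.1125*ex
toolmove((*g,.070),(.965,.2622))
b,_=grab('scene','s3'); t,_=grab('top','t3')
o=np.zeros((600,800,3),np.uint8)
o[:,:400]=cv2.resize(cv2.convertScaleAbs(b,alpha=1.6)[120:300,290:410],(400,600),interpolation=2)
o[:,400:]=cv2.resize(cv2.convertScaleAbs(t,alpha=1.6)[140:290,160:260],(400,600),interpolation=2)
cv2.imwrite('pics/c4.png',o)
```

```text
turn [-0.0008 -0.0057 -0.0039] shift(now axes) [  3.7 126.8  -0.4] shift(goal axes) [  3.2 126.8  -0.3]
turn [ 6.0000e-03  3.1359e+00 -1.2000e-03] shift(now axes) [  3.7 126.8  -0.4] shift(goal axes) [ -3.2 126.8   0.3]
q6 -0.216 q1 0.044 tcp [0.5796 0.1042 0.1968] F [ 0.8  0.1 -3.7] w 0.0431 t 6.65
```

View pics/c4.png

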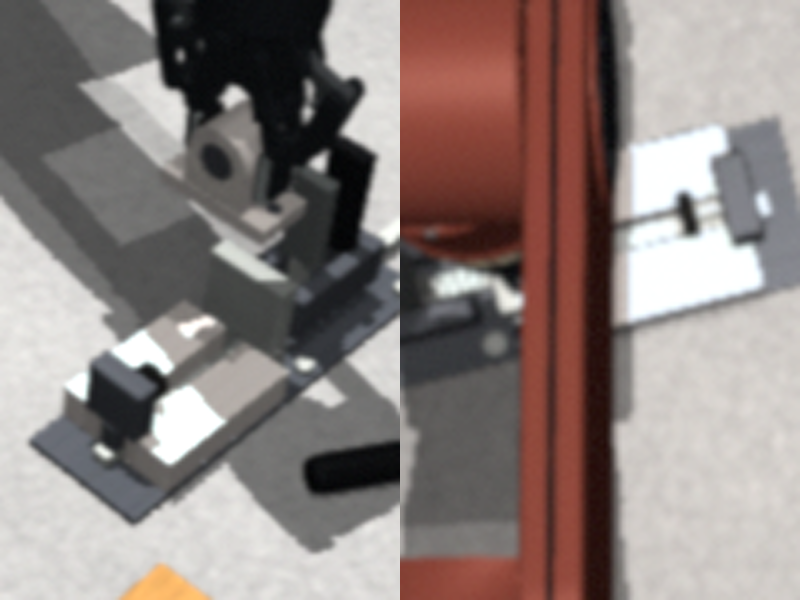

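>>> {"name": "play_rows", "arguments": {
  "travel": [
    [4,10,-2],
    [0,20,0],
    [0,25,0],
    [0,25,0],
    [0,20,0],
    [0,12,0],
    [0,8,0],
    [0,2,0]
  ],
  "rotation": [
    [-0.001,-0.006,-0.004],
    [0,0,0],
    [0,0,0],
    [0,0,0],
    [0,0,0],
    [0,0,0],
    [0,0,0],
    [0,0,0]
  ]
}}

```text
t: 7.55
eef_pos: [0.5854, 0.1033, 0.0761]
eef_rot: [-1.561, -0.215, 0.211]
contact_force: [0.8, 1.1, -3.9]
gripper_width: 0.0435
```

Run:
```python
from h import *
ex=np.array([.2622,-.9650]); o=np.array([.5533,.2133]); g=o+.114*ex
toolmove((*g,.067),(.965,.2622))
```

```text
turn [0.0007 0.0065 0.0026] shift(now axes) [-2.1  9.1  0.6] shift(goal axes) [-2.1  9.1  0.6]
turn [ 4.0000e-03 -3.1351e+00 -1.1000e-03] shift(now axes) [-2.1  9.1  0.6] shift(goal axes) [ 2.1  9.1 -0.6]
q6 -0.23 q1 0.042 tcp [0.5854 0.1033 0.0761] F [ 0.8  1.1 -3.9] w 0.0435 t 7.55
```

>>> {"name": "play_rows", "arguments": {
  "travel": [
    [-2,2,0],
    [0,2,0],
    [0,1,0],
    [0,1,0],
    [0,1,0],
    [0,1,0],
    [0,1,0],
    [0,0,0]
  ],
  "rotation": [
    [0,0.003,0],
    [0,0,0],
    [0,0,0],
    [0,0,0],
    [0,0,0],
    [0,0,0],
    [0,0,0],
    [0,0,0]
  ]
}}

```text
t: 8.35
eef_pos: [0.5838, 0.1028, 0.068]
eef_rot: [-1.561, -0.213, 0.207]
contact_force: [-0.3, 0.2, -4.2]
gripper_width: 0.0432
```

>>> {"name": "play_rows", "arguments": {
  "travel": [
    [0,0.5,0],
    [0,0.5,0],
    [0,0.5,0],
    [0,0,0],
    [0,0,0],
    [0,0,0],
    [0,0,0],
    [0,0,0]
  ],
  "rotation": [
    [0,0,0],
    [0,0,0],
    [0,0,0],
    [0,0,0],
    [0,0,0],
    [0,0,0],
    [0,0,0],
    [0,0,0]
  ]
}}

```text
t: 9.15
eef_pos: [0.584, 0.1028, 0.067]
eef_rot: [-1.561, -0.214, 0.207]
contact_force: [-2.3, -1.0, 3.2]
gripper_width: 0.0434
```

Contact with the bed: vertical force went from -4 to +3 N. Letting go, then rising.

>>> {"name": "play_rows", "arguments": {
  "travel": [
    [0,0,0],
    [0,0,0],
    [0,0,0],
    [0,0,0],
    [0,0,0],
    [0,0,0],
    [0,0,0],
    [0,0,0]
  ],
  "rotation": [
    [0,0,0],
    [0,0,0],
    [0,0,0],
    [0,0,0],
    [0,0,0],
    [0,0,0],
    [0,0,0],
    [0,0,0]
  ],
  "claw": 1
}}

```text
t: 9.95
eef_pos: [0.584, 0.1028, 0.0667]
eef_rot: [-1.561, -0.214, 0.207]
contact_force: [0.4, -0.5, -0.4]
gripper_width: 0.0853
```

>>> {"name": "play_rows", "arguments": {
  "travel": [
    [0,-8,0],
    [0,-20,0],
    [0,-30,0],
    [0,-35,0],
    [0,-35,0],
    [0,-20,0],
    [0,-2,0],
    [0,0,0]
  ],
  "rotation": [
    [0,0,0],
    [0,0,0],
    [0,0,0],
    [0,0,0],
    [0,0,0],
    [0,0,0],
    [0,0,0],
    [0,0,0]
  ]
}}

```text
t: 10.75
eef_pos: [0.5835, 0.1028, 0.2171]
eef_rot: [-1.561, -0.215, 0.206]
contact_force: [0.4, 0.0, -0.8]
gripper_width: 0.0856
```

Run:
```python
from h import *
ex=np.array([.2622,-.9650]); o=np.array([.5533,.2133])
toolmove((*o,.217),ex)
t,_=grab('scene','s4')
cv2.imwrite('pics/c5.png',cv2.resize(cv2.convertScaleAbs(t,alpha=1.6)[150:290,280:430],(640,597),interpolation=2))
```

```text
turn [-0.0031  1.5735  0.005 ] shift(now axes) [ 1.000e-01 -0.000e+00  1.145e+02] shift(goal axes) [-1.145e+02  1.000e-01 -2.000e-01]
turn [ 0.005  -1.5681  0.0031] shift(now axes) [ 1.000e-01 -0.000e+00  1.145e+02] shift(goal axes) [1.145e+02 1.000e-01 2.000e-01]
q6 -0.227 q1 0.041 tcp [0.5835 0.1028 0.2171] F [ 0.4  0.  -0.8] w 0.0856 t 10.75
```

View pics/c5.png

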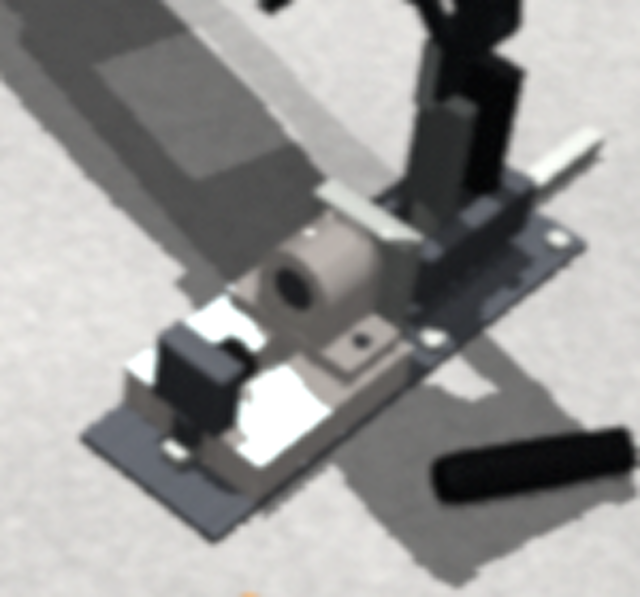

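The housing stands upright on the bed by the fixed jaw, with the nose free. Next I'll move over the grip and turn 90°.

>>> {"name": "play_rows", "arguments": {
  "travel": [
    [0,0,38],
    [0,0,45],
    [0,0,32],
    [0,0,0],
    [0,0,0],
    [0,0,0],
    [0,0,0],
    [0,0,0]
  ],
  "rotation": [
    [0,-0.14,0],
    [0,0,0],
    [0,0,0],
    [0,-0.145,0],
    [0,-0.145,0],
    [0,-0.145,0],
    [0,-0.145,0],
    [0,-0.145,0]
  ]
}}

```text
t: 11.6
eef_pos: [0.5414, 0.2099, 0.2138]
eef_rot: [-1.384, -0.885, 0.886]
contact_force: [1.3, 0.3, 0.8]
gripper_width: 0.086
```

>>> {"name": "play_rows", "arguments": {
  "travel": [
    [0,0,0],
    [0,0,0],
    [0,0,0],
    [0,0,0],
    [0,0,0],
    [0,0,0],
    [0,0,0],
    [0,0,0]
  ],
  "rotation": [
    [0,-0.145,0],
    [0,-0.145,0],
    [0,-0.145,0],
    [0,-0.145,0],
    [0,-0.123,0],
    [0,0,0],
    [0,0,0],
    [0,0,0]
  ]
}}

```text
t: 12.4
eef_pos: [0.5423, 0.21, 0.2156]
eef_rot: [-1.076, -1.402, 1.399]
contact_force: [-0.4, -0.3, 0.4]
gripper_width: 0.0855
```

Run:
```python
from h import *
ex=np.array([.2622,-.9650]); o=np.array([.5533,.2133])
toolmove((*o,.107),-ex)
```

```text
turn [ 0.0024 -0.0026 -0.0009] shift(now axes) [  0.4 108.6 -11.2] shift(goal axes) [  0.3 108.6 -11.5]
turn [1.400e-03 3.139e+00 3.800e-03] shift(now axes) [  0.4 108.6 -11.2] shift(goal axes) [ -0.3 108.6  11.5]
q6 -1.599 q1 0.234 tcp [0.5423 0.21   0.2156] F [-0.4 -0.3  0.4] w 0.0855 t 12.4
```

>>> {"name": "play_rows", "arguments": {
  "travel": [
    [0,0,-11],
    [0,12,0],
    [0,20,0],
    [0,22,0],
    [0,20,0],
    [0,16,0],
    [0,12,0],
    [0,6,0]
  ],
  "rotation": [
    [0,0,0],
    [0,0,0],
    [0,0,0],
    [0,0,0],
    [0,0,0],
    [0,0,0],
    [0,0,0],
    [0,0,0]
  ]
}}

```text
t: 13.2
eef_pos: [0.5532, 0.2129, 0.1069]
eef_rot: [-1.074, -1.403, 1.401]
contact_force: [-0.4, -0.3, -0.0]
gripper_width: 0.0852
```

```bash
cat >> h.py <<'E'
ex=np.array([.2622,-.9650]); o=np.array([.5533,.2133]); ey=np.array([.965,.2622])
def jaw(tag):
    b,d=grab('scene',tag); v,u=np.mgrid[0:420,0:560]; W=world('scene',d,u,v); D=W[...,:2]-o; X=D@ex;Y=D@ey;z=W[...,2]
    ok=(d>0)
    m=ok&(X>.12)&(X<.25)&(abs(Y)<.019)&(z>.0755)&(z<.085)     # jaw top
    m2=ok&(X>.12)&(X<.25)&(abs(Y)<.02)&(z>.058)&(z<.074)       # jaw back face
    h=ok&(X>.092)&(X<.16)&(abs(Y)<.03)&(z>.087)&(z<.099)      # housing crown
    hf=ok&(X>.115)&(X<.15)&(abs(Y)<.02)&(z>.074)&(z<.088)     # housing front face
    q=lambda m,a=X:(int(m.sum()),np.percentile(a[m]*1e3,[5,50,95]).round(1)) if m.sum()>3 else int(m.sum())
    xf=lambda m:round(float(np.percentile(X[m],95)*1e3),1)
    print(tag,'jawtop',q(m),'mean',(X[m].mean()*1e3).round(2) if m.any() else None,'back',q(m2),'face',q(hf),'crown',q(h),'crownY',q(h,Y))
    s=arm.get_state(); F=s['contact_force']; print('t',s['t'],'w',round(s['gripper_width'],4),'F clampx',round(float(F[:2]@ex),2),'y',round(float(F[:2]@ey),2),'z',round(float(F[2]),2),'tcp',((s['eef_pos'][:2]-o)@ex*1e3).round(1),((s['eef_pos'][:2]-o)@ey*1e3).round(1),s['eef_pos'][2].round(4))
E
python3 - <<'E'
from h import *
toolmove((*o,.107),-ex); jaw('j0')
E
```

```text
turn [ 0.002  -0.0003 -0.0009] shift(now axes) [ 0.4 -0.1 -0.2] shift(goal axes) [ 0.4 -0.1 -0.2]
turn [1.5000e-03 3.1413e+00 3.2000e-03] shift(now axes) [ 0.4 -0.1 -0.2] shift(goal axes) [-0.4 -0.1  0.2]
q6 -1.601 q1 0.235 tcp [0.5532 0.2129 0.1069] F [-0.4 -0.3 -0. ] w 0.0852 t 13.2
j0 jawtop (175, array([133.4, 199.2, 210.5])) mean 183.25 back (198, array([133. , 175.4, 211.5])) face (100, array([118.8, 134.2, 136.7])) crown (253, array([ 97.9, 117.7, 135.3])) crownY (253, array([-12.3,   5. ,  17.1]))
t 13.25 w 0.0853 F clampx 0.61 y -0.74 z 0.56 tcp 0.4 -0.4 0.1066
```

>>> {"name": "play_rows", "arguments": {
  "travel": [
    [0,0,0],
    [0,0,0],
    [0,0,0],
    [0,0,0],
    [0,0,0],
    [0,0,0],
    [0,0,0],
    [0,0,0]
  ],
  "rotation": [
    [0,0,0],
    [0,0,0],
    [0,0,0],
    [0,0,0],
    [0,0,0],
    [0,0,0],
    [0,0,0],
    [0,0,0]
  ],
  "claw": -0.25
}}

```text
t: 14.05
eef_pos: [0.5553, 0.2141, 0.1114]
eef_rot: [-1.077, -1.409, 1.397]
contact_force: [-1.0, 1.8, 5.9]
gripper_width: 0.0324
```

```bash
sed -i 's/(X>.12)&(X<.25)/(X>.143)\&(X<.25)/g' h.py
python3 - <<'E'
from h import *
jaw('j1')
E
```

```text
j1 jawtop (124, array([176.7, 185.6, 193.2])) mean 185.45 back (114, array([155.2, 192.3, 194.3])) face (96, array([120.9, 134.3, 136.3])) crown (251, array([ 97.3, 117.7, 135.1])) crownY (251, array([-12.4,   5.1,  16.8]))
t 14.1 w 0.0319 F clampx -1.71 y -1.27 z 6.07 tcp -0.2 2.2 0.1114
```

The jaw moved about 17 mm, from 203 to 185.5. Next is release and a second stroke, which should end near 168, before the nose touches at about 165.

>>> {"name": "play_rows", "arguments": {
  "travel": [
    [0,0,0],
    [0,0,0],
    [0,0,0],
    [0,0,0],
    [0,0,0],
    [0,0,0],
    [0,0,0],
    [0,0,0]
  ],
  "rotation": [
    [0,0,0],
    [0,0,0],
    [0,0,0],
    [0,0,0],
    [0,0,0],
    [0,0,0],
    [0,0,0],
    [0,0,0]
  ],
  "claw": 1
}}

```text
t: 14.9
eef_pos: [0.5538, 0.213, 0.1085]
eef_rot: [-1.075, -1.405, 1.4]
contact_force: [-0.8, -0.4, -0.3]
gripper_width: 0.0853
```

Run:
```python
from h import *
jaw('j2')
toolmove((*o,.107),-ex)
```

```text
j2 jawtop (122, array([175.7, 185.6, 192.7])) mean 185.06 back (118, array([154.9, 191.4, 193.7])) face (93, array([118.3, 134.6, 136.2])) crown (254, array([ 97. , 118.3, 135.7])) crownY (254, array([-13.2,   4.3,  16.7]))
t 14.95 w 0.0854 F clampx 0.04 y 0.96 z -0.04 tcp 0.4 0.4 0.1085
turn [ 0.004  -0.0001 -0.001 ] shift(now axes) [0.4 1.5 0.4] shift(goal axes) [0.4 1.5 0.4]
turn [1.6000e-03 3.1415e+00 6.2000e-03] shift(now axes) [0.4 1.5 0.4] shift(goal axes) [-0.4  1.5 -0.4]
q6 -1.601 q1 0.235 tcp [0.5538 0.213  0.1085] F [ 0.9  0.2 -0. ] w 0.0854 t 14.95
```

>>> {"name": "play_rows", "arguments": {
  "travel": [
    [0,0,0],
    [0,0,0],
    [0,0,0],
    [0,0,0],
    [0,0,0],
    [0,0,0],
    [0,0,0],
    [0,0,0]
  ],
  "rotation": [
    [0,0,0],
    [0,0,0],
    [0,0,0],
    [0,0,0],
    [0,0,0],
    [0,0,0],
    [0,0,0],
    [0,0,0]
  ],
  "claw": -0.22
}}

```text
t: 15.75
eef_pos: [0.5537, 0.2131, 0.1084]
eef_rot: [-1.075, -1.405, 1.4]
contact_force: [0.5, 0.9, 0.7]
gripper_width: 0.0334
```

Run:
```python
from h import *
jaw('j3')
```

```text
j3 jawtop (123, array([160.4, 168.4, 176. ])) mean 168.5 back (89, array([156. , 175.3, 177.2])) face (93, array([118.3, 134.4, 136.4])) crown (252, array([ 97.3, 117.8, 135.7])) crownY (252, array([-12.3,   5.2,  16.9]))
t 15.8 w 0.0336 F clampx -1.32 y 0.25 z 1.96 tcp 0.3 0.3 0.1084
```

>>> {"name": "play_rows", "arguments": {
  "travel": [
    [0,0,0],
    [0,0,0],
    [0,0,0],
    [0,0,0],
    [0,0,0],
    [0,0,0],
    [0,0,0],
    [0,0,0]
  ],
  "rotation": [
    [0,0,0],
    [0,0,0],
    [0,0,0],
    [0,0,0],
    [0,0,0],
    [0,0,0],
    [0,0,0],
    [0,0,0]
  ],
  "claw": 1
}}

```text
t: 16.6
eef_pos: [0.5538, 0.213, 0.1086]
eef_rot: [-1.075, -1.405, 1.4]
contact_force: [-0.4, 1.3, 0.3]
gripper_width: 0.0852
```

>>> {"name": "play_rows", "arguments": {
  "travel": [
    [0,0,0],
    [0,0,0],
    [0,0,0],
    [0,0,0],
    [0,0,0],
    [0,0,0],
    [0,0,0],
    [0,0,0]
  ],
  "rotation": [
    [0,0,0],
    [0,0,0],
    [0,0,0],
    [0,0,0],
    [0,0,0],
    [0,0,0],
    [0,0,0],
    [0,0,0]
  ],
  "claw": 0.13
}}

```text
t: 17.4
eef_pos: [0.5538, 0.213, 0.1085]
eef_rot: [-1.075, -1.405, 1.4]
contact_force: [-1.1, -0.0, 1.1]
gripper_width: 0.0483
```

Run:
```python
from h import *
jaw('j4')
```

```text
j4 jawtop (118, array([159.9, 168.8, 176.4])) mean 168.39 back (95, array([144.5, 175.2, 177.3])) face (90, array([122.1, 134.6, 136.7])) crown (262, array([ 97.5, 117.9, 135.4])) crownY (262, array([-12.7,   4.8,  17.7]))
t 17.45 w 0.0481 F clampx -0.33 y -0.09 z -0.04 tcp 0.4 0.4 0.1086
```

Run:
```python
from h import *
b=cv2.imread('pics/j4.png')
cv2.imwrite('pics/c6.png',cv2.resize(cv2.convertScaleAbs(b,alpha=1.8)[130:280,290:430],(560,600),interpolation=2))
for j in('j0','j1','j2','j3','j4'):
    d=np.load(f'pics/{j}.npy'); v,u=np.mgrid[0:420,0:560]; W=world('scene',d,u,v); D=W[...,:2]-o; X=D@ex;Y=D@ey;z=W[...,2]
    m=(d>0)&(X>.003)&(X<.05)&(abs(Y)<.018)&(z>.064)&(z<.08)
    print(j,m.sum(),np.percentile(X[m]*1e3,[5,25,50,75,95]).round(1) if m.any() else '')
```

```text
j0 71 [27.8 31.6 33.3 34.2 35.3]
j1 70 [ 9.3 13.9 15.3 16.2 17.1]
j2 71 [28.  31.1 32.7 33.7 35.4]
j3 71 [10.3 15.2 16.4 17.4 19.1]
j4 62 [ 9.4 14.8 16.2 17.2 18.8]
```

View pics/c6.png

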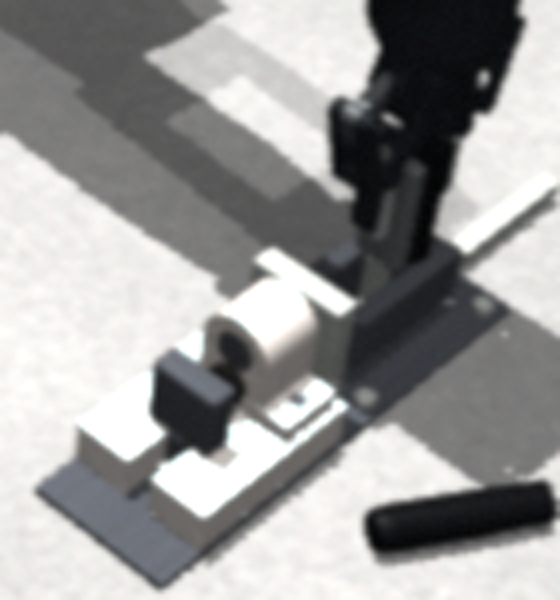

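The trigger (X≈16 mm) had not come back after this release. I'll open wide again, wait, and check it.

>>> {"name": "play_rows", "arguments": {
  "travel": [
    [0,0,0],
    [0,0,0],
    [0,0,0],
    [0,0,0],
    [0,0,0],
    [0,0,0],
    [0,0,0],
    [0,0,0]
  ],
  "rotation": [
    [0,0,0],
    [0,0,0],
    [0,0,0],
    [0,0,0],
    [0,0,0],
    [0,0,0],
    [0,0,0],
    [0,0,0]
  ],
  "claw": 1
}}

```text
t: 18.25
eef_pos: [0.5538, 0.213, 0.1086]
eef_rot: [-1.075, -1.405, 1.4]
contact_force: [1.0, -0.5, 0.7]
gripper_width: 0.0856
```

```bash
cat >> h.py <<'E'
def trig(tag):
    d=np.load(f'pics/{tag}.npy'); v,u=np.mgrid[0:420,0:560]; W=world('scene',d,u,v); D=W[...,:2]-o; X=D@ex;Y=D@ey;z=W[...,2]
    m=(d>0)&(X>.003)&(X<.05)&(abs(Y)<.018)&(z>.064)&(z<.08)
    print('trigger face',m.sum(),np.percentile(X[m]*1e3,[25,50,75]).round(1))
E
python3 - <<'E'
from h import *
jaw('j5');trig('j5')
E
```

```text
j5 jawtop (115, array([159.7, 168.8, 176.6])) mean 168.41 back (90, array([143.8, 175.5, 177.3])) face (93, array([121.3, 134.6, 136.8])) crown (247, array([ 97. , 117.4, 135.6])) crownY (247, array([-12.1,   5.2,  17.3]))
t 18.3 w 0.0856 F clampx 0.47 y -0.58 z -0.11 tcp 0.4 0.4 0.1086
trigger face 61 [14.9 16.  17.3]
```

>>> {"name": "play_rows", "arguments": {
  "travel": [
    [0,0,0],
    [0,0,0],
    [0,0,0],
    [0,0,0],
    [0,0,0],
    [0,0,0],
    [0,0,0],
    [0,0,0]
  ],
  "rotation": [
    [0,0,0],
    [0,0,0],
    [0,0,0],
    [0,0,0],
    [0,0,0],
    [0,0,0],
    [0,0,0],
    [0,0,0]
  ],
  "claw": -0.25
}}

```text
t: 19.1
eef_pos: [0.5536, 0.2136, 0.1087]
eef_rot: [-1.075, -1.405, 1.4]
contact_force: [-3.0, 4.4, 1.9]
gripper_width: 0.032
```

>>> {"name": "play_rows", "arguments": {
  "travel": [
    [0,0,0],
    [0,0,0],
    [0,0,0],
    [0,0,0],
    [0,0,0],
    [0,0,0],
    [0,0,0],
    [0,0,0]
  ],
  "rotation": [
    [0,0,0],
    [0,0,0],
    [0,0,0],
    [0,0,0],
    [0,0,0],
    [0,0,0],
    [0,0,0],
    [0,0,0]
  ],
  "claw": 1
}}

```text
t: 19.9
eef_pos: [0.5538, 0.213, 0.1086]
eef_rot: [-1.075, -1.405, 1.4]
contact_force: [0.2, -0.2, -0.7]
gripper_width: 0.085
```

Run:
```python
from h import *
jaw('j6');trig('j6')
```

```text
j6 jawtop (121, array([159.5, 168.2, 176.2])) mean 168.14 back (95, array([144. , 175.3, 177.3])) face (91, array([120.4, 134.4, 136.5])) crown (253, array([ 97.4, 117.4, 135.7])) crownY (253, array([-12. ,   4.7,  17. ]))
t 19.95 w 0.0858 F clampx -0.4 y -0.77 z -0.12 tcp 0.4 0.4 0.1086
trigger face 69 [31.6 33.2 33.9]
```

The trigger came back after the full squeeze. Now the third stroke, in increments.

>>> {"name": "play_rows", "arguments": {
  "travel": [
    [0,0,0],
    [0,0,0],
    [0,0,0],
    [0,0,0],
    [0,0,0],
    [0,0,0],
    [0,0,0],
    [0,0,0]
  ],
  "rotation": [
    [0,0,0],
    [0,0,0],
    [0,0,0],
    [0,0,0],
    [0,0,0],
    [0,0,0],
    [0,0,0],
    [0,0,0]
  ],
  "claw": 0.13
}}

```text
t: 20.75
eef_pos: [0.5547, 0.2116, 0.1094]
eef_rot: [-1.078, -1.404, 1.401]
contact_force: [0.0, -6.8, 4.4]
gripper_width: 0.0483
```

Run:
```python
from h import *
jaw('j7');trig('j7')
```

```text
j7 jawtop (122, array([157.6, 166.7, 173.8])) mean 166.37 back (85, array([171.3, 173.1, 174.9])) face (99, array([117.9, 132.9, 135.5])) crown (251, array([ 95.6, 116.5, 134.1])) crownY (251, array([-13.2,   4.3,  16.7]))
t 20.8 w 0.0483 F clampx 5.76 y -1.57 z 3.31 tcp 2.0 0.8 0.1094
trigger face 64 [24.6 25.6 26.7]
```

>>> {"name": "play_rows", "arguments": {
  "travel": [
    [0,0,0],
    [0,0,0],
    [0,0,0],
    [0,0,0],
    [0,0,0],
    [0,0,0],
    [0,0,0],
    [0,0,0]
  ],
  "rotation": [
    [0,0,0],
    [0,0,0],
    [0,0,0],
    [0,0,0],
    [0,0,0],
    [0,0,0],
    [0,0,0],
    [0,0,0]
  ],
  "claw": -0.06
}}

```text
t: 21.6
eef_pos: [0.5551, 0.2112, 0.1098]
eef_rot: [-1.079, -1.405, 1.401]
contact_force: [1.2, -7.8, 5.1]
gripper_width: 0.0403
```

Run:
```python
from h import *
jaw('j8');trig('j8')
```

```text
j8 jawtop (118, array([154.5, 163. , 170.1])) mean 162.47 back (86, array([166.9, 169.6, 171.9])) face (82, array([124.3, 129.8, 131.7])) crown (236, array([ 94.8, 113.9, 130. ])) crownY (236, array([-12.3,   5.1,  17.5]))
t 21.65 w 0.0405 F clampx 7.44 y -1.43 z 5.74 tcp 2.5 1.2 0.1098
trigger face 70 [20.9 22.3 23. ]
```

>>> {"name": "play_rows", "arguments": {
  "travel": [
    [0,0,0],
    [0,0,0],
    [0,0,0],
    [0,0,0],
    [0,0,0],
    [0,0,0],
    [0,0,0],
    [0,0,0]
  ],
  "rotation": [
    [0,0,0],
    [0,0,0],
    [0,0,0],
    [0,0,0],
    [0,0,0],
    [0,0,0],
    [0,0,0],
    [0,0,0]
  ],
  "claw": -0.17
}}

```text
t: 22.45
eef_pos: [0.5549, 0.2122, 0.1101]
eef_rot: [-1.078, -1.406, 1.4]
contact_force: [-0.4, -4.9, 8.2]
gripper_width: 0.0357
```

Run:
```python
from h import *
jaw('j9');trig('j9')
```

```text
j9 jawtop (120, array([151.7, 159.7, 167.7])) mean 159.85 back (83, array([165.2, 167. , 168.8])) face (89, array([120.3, 127.9, 130.4])) crown (230, array([ 94.9, 113.4, 129.1])) crownY (230, array([-12.4,   4.2,  17.4]))
t 22.5 w 0.0357 F clampx 4.94 y -2.17 z 6.87 tcp 1.5 1.3 0.1101
trigger face 67 [17.5 19.1 19.8]
```

>>> {"name": "play_rows", "arguments": {
  "travel": [
    [0,0,0],
    [0,0,0],
    [0,0,0],
    [0,0,0],
    [0,0,0],
    [0,0,0],
    [0,0,0],
    [0,0,0]
  ],
  "rotation": [
    [0,0,0],
    [0,0,0],
    [0,0,0],
    [0,0,0],
    [0,0,0],
    [0,0,0],
    [0,0,0],
    [0,0,0]
  ],
  "claw": -0.26
}}

```text
t: 23.3
eef_pos: [0.5544, 0.2139, 0.1104]
eef_rot: [-1.076, -1.407, 1.399]
contact_force: [-3.1, 1.4, 9.4]
gripper_width: 0.0318
```

Run:
```python
from h import *
jaw('j10');trig('j10');jaw('j11');trig('j11')
```

```text
j10 jawtop (120, array([148. , 157. , 164.9])) mean 156.77 back (81, array([161.2, 163.6, 165.6])) face (108, array([122.2, 128.8, 149.3])) crown (233, array([ 95.1, 113.5, 129.2])) crownY (233, array([-12.6,   4.9,  17. ]))
t 23.35 w 0.0319 F clampx -1.67 y -2.43 z 9.23 tcp -0.3 1.3 0.1104
trigger face 65 [13.5 14.8 16. ]
j11 jawtop (125, array([148.2, 157.1, 164.3])) mean 156.9 back (81, array([161. , 163.3, 165.1])) face (112, array([123. , 128.7, 149. ])) crown (229, array([ 94.4, 113.5, 128.9])) crownY (229, array([-12.6,   4.3,  16.9]))
t 23.4 w 0.0318 F clampx -2.14 y -2.98 z 8.77 tcp -0.3 1.2 0.1104
trigger face 71 [13.5 14.9 16.1]
```

The housing is flush: it stopped moving while the jaw went on. The nose looks about 4–4.5 mm in, roughly 8–9 N, which is close to the lower limit. One more careful stroke should bring it nearer half way.

>>> {"name": "play_rows", "arguments": {
  "travel": [
    [0,0,0],
    [0,0,0],
    [0,0,0],
    [0,0,0],
    [0,0,0],
    [0,0,0],
    [0,0,0],
    [0,0,0]
  ],
  "rotation": [
    [0,0,0],
    [0,0,0],
    [0,0,0],
    [0,0,0],
    [0,0,0],
    [0,0,0],
    [0,0,0],
    [0,0,0]
  ],
  "claw": 1
}}

```text
t: 24.2
eef_pos: [0.5538, 0.213, 0.1085]
eef_rot: [-1.075, -1.405, 1.4]
contact_force: [-0.3, 0.1, -0.3]
gripper_width: 0.0855
```

Run:
```python
from h import *
jaw('j12');trig('j12')
```

```text
j12 jawtop (119, array([153.6, 162.2, 169.3])) mean 161.81 back (88, array([167.3, 169. , 171. ])) face (77, array([124.6, 128.3, 130.4])) crown (242, array([ 94. , 113.6, 129. ])) crownY (242, array([-12. ,   5. ,  17.9]))
t 24.25 w 0.0854 F clampx -0.04 y -0.94 z 0.78 tcp 0.4 0.4 0.1086
trigger face 68 [21.5 23.  24. ]
```

>>> {"name": "play_rows", "arguments": {
  "travel": [
    [0,0,0],
    [0,0,0],
    [0,0,0],
    [0,0,0],
    [0,0,0],
    [0,0,0],
    [0,0,0],
    [0,0,0]
  ],
  "rotation": [
    [0,0,0],
    [0,0,0],
    [0,0,0],
    [0,0,0],
    [0,0,0],
    [0,0,0],
    [0,0,0],
    [0,0,0]
  ],
  "claw": 0.13
}}

```text
t: 25.05
eef_pos: [0.5538, 0.213, 0.1086]
eef_rot: [-1.075, -1.405, 1.4]
contact_force: [0.5, 0.4, -0.2]
gripper_width: 0.0481
```

Run:
```python
from h import *
jaw('j13');trig('j13')
```

```text
j13 jawtop (117, array([153.6, 162.1, 169.4])) mean 161.89 back (82, array([167.3, 169.2, 171.3])) face (89, array([119.1, 128. , 130.9])) crown (230, array([ 94.9, 112.5, 129.3])) crownY (230, array([-13. ,   4.8,  17.3]))
t 25.1 w 0.0485 F clampx -0.33 y 0.21 z 0.24 tcp 0.4 0.4 0.1086
trigger face 70 [21.8 23.  24. ]
```

On release the jaw slid back 5 mm, and the trigger followed only to about 23 mm. I'll re-squeeze in steps from here.

>>> {"name": "play_rows", "arguments": {
  "travel": [
    [0,0,0],
    [0,0,0],
    [0,0,0],
    [0,0,0],
    [0,0,0],
    [0,0,0],
    [0,0,0],
    [0,0,0]
  ],
  "rotation": [
    [0,0,0],
    [0,0,0],
    [0,0,0],
    [0,0,0],
    [0,0,0],
    [0,0,0],
    [0,0,0],
    [0,0,0]
  ],
  "claw": -0.14
}}

```text
t: 25.9
eef_pos: [0.5544, 0.2115, 0.1092]
eef_rot: [-1.078, -1.404, 1.402]
contact_force: [-0.6, -5.7, 3.4]
gripper_width: 0.0369
```

Run:
```python
from h import *
jaw('j14');trig('j14')
```

```text
j14 jawtop (121, array([152. , 161. , 168.4])) mean 160.64 back (88, array([165.6, 167.7, 169.5])) face (89, array([121.4, 128. , 130.2])) crown (229, array([ 94.4, 113.4, 129.8])) crownY (229, array([-13.4,   4.4,  16.6]))
t 25.95 w 0.0369 F clampx 6.78 y -1.78 z 3.0 tcp 2.0 0.6 0.1091
trigger face 66 [18.5 19.9 21.1]
```

>>> {"name": "play_rows", "arguments": {
  "travel": [
    [0,0,0],
    [0,0,0],
    [0,0,0],
    [0,0,0],
    [0,0,0],
    [0,0,0],
    [0,0,0],
    [0,0,0]
  ],
  "rotation": [
    [0,0,0],
    [0,0,0],
    [0,0,0],
    [0,0,0],
    [0,0,0],
    [0,0,0],
    [0,0,0],
    [0,0,0]
  ],
  "claw": -0.26
}}

```text
t: 26.75
eef_pos: [0.5538, 0.2138, 0.1096]
eef_rot: [-1.075, -1.406, 1.4]
contact_force: [-3.0, 1.9, 6.3]
gripper_width: 0.0318
```

>>> {"name": "play_rows", "arguments": {
  "travel": [
    [0,0,0],
    [0,0,0],
    [0,0,0],
    [0,0,0],
    [0,0,0],
    [0,0,0],
    [0,0,0],
    [0,0,0]
  ],
  "rotation": [
    [0,0,0],
    [0,0,0],
    [0,0,0],
    [0,0,0],
    [0,0,0],
    [0,0,0],
    [0,0,0],
    [0,0,0]
  ],
  "claw": -0.29
}}

```text
t: 27.55
eef_pos: [0.5537, 0.2143, 0.1097]
eef_rot: [-1.074, -1.406, 1.399]
contact_force: [-4.3, 3.9, 6.6]
gripper_width: 0.0309
```

Run:
```python
from h import *
jaw('j15');trig('j15');jaw('j16');trig('j16')
b=cv2.imread('pics/j16.png')
cv2.imwrite('pics/c7.png',cv2.resize(cv2.convertScaleAbs(b,alpha=1.8)[150:280,300:430],(600,600),interpolation=2))
```

```text
j15 jawtop (125, array([146.7, 156.3, 163.6])) mean 155.89 back (78, array([161.2, 162.7, 164.3])) face (111, array([120.3, 128.9, 148.9])) crown (231, array([ 94.1, 112.1, 129.3])) crownY (231, array([-12.3,   5. ,  17.3]))
t 27.6 w 0.0306 F clampx -4.59 y -2.72 z 6.97 tcp -0.8 0.6 0.1097
trigger face 67 [13.3 14.3 15.3]
j16 jawtop (122, array([145.7, 156.1, 163.4])) mean 155.69 back (78, array([160.6, 162.7, 164.4])) face (106, array([122.2, 129.1, 148.3])) crown (235, array([ 93.9, 112.9, 129.2])) crownY (235, array([-12.7,   4.3,  17. ]))
t 27.65 w 0.0308 F clampx -4.32 y -3.39 z 6.64 tcp -0.9 0.6 0.1097
trigger face 71 [12.6 13.6 15.2]
```

View pics/c7.png

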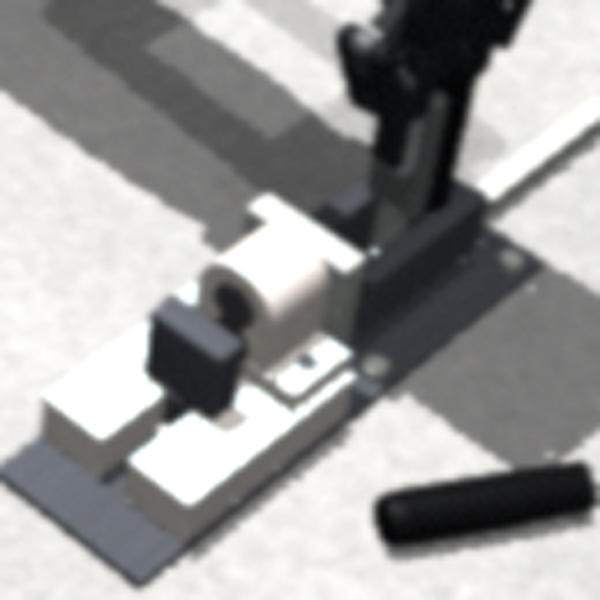

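The housing stands upright and flush, with the nose about 5 mm in (roughly 10 N) and the trigger held. Handing in.

```bash
python3 -c "
from plant import arm
print(arm.close_job())"
```

```text
the job is handed in; nothing more can be done
None
```

I lifted the housing out of the tray, stood it on the clamp bed at about clamp x = 114, let it go, and pumped the trigger. I handed in at t ≈ 27.7 s with the trigger held squeezed. The hand-in gives no verdict.

**Last checks:**
- **Housing:** it stands upright against the fixed jaw. Its front measured about 129 mm against 130 expected, and it stayed there while the jaw advanced about 4 mm more. It is a few mm off the bed's middle line.
- **Nose:** the sliding jaw is at about 155.7 mm, so the nose is roughly 4.5–5 mm in, or about 10 N. That is a little short of half way. I worked it out from depth images; I could not measure the force directly.
- **Trigger:** held squeezed at a finger opening of 31 mm. I could not measure the force on it, because both pads bear on handle and trigger together.

**What did not go as planned:**
- **Trigger return:** after the second stroke it stuck and came back only after a full re-squeeze.
- **Extra stroke:** I let go again to get the nose further in. The jaw slid back 5 mm, and the trigger came back only part way. I then squeezed again almost to the end of the stroke for the final hold.

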